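Brush out a clamped strainer cup

TASK

Push the clamp lever into its middle notch so that its dog holds the steel cup down, then take the long brush out of its stand and scrub the inside of the cup with three full strokes: each time go gently down until the tuft at the brush's end gives a good 3 mm against the strainer plate hidden in the cup (feel for it), then draw back up until the brush's end is at the cup's mouth. Put the brush back in its stand, head down, let go, leave the cup clamped in its nest and everything else where it was.

Things in the scene. Friction and masses are not known exactly. Their poses are not given: they have to be found in the camera images.
- fixture: aluminium holding fixture, fixed to the table: base plate 90 x 175 x 12 mm with a nest collar (outer diameter 66 mm, 28 mm high over all) for the cup. Origin on the table right under the nest's centre; its y axis points from the nest to the clamp's pillar (dark steel, 91 mm tall), base plate from y = -45 to +130 mm.
- nest (a point): centre of the nest floor on which the cup stands, 12 mm above the table; axes as the fixture's
- clamp_pivot (a point): point on the clamp lever's vertical pivot axis, 105 mm above the table, 54 mm from the nest centre along the fixture's y
- clamp (a joint): angle of the flat dark steel clamp lever, rad, counterclockwise from above. Sprung notches: 0 (parked, as found, arm swung to the fixture's +x), 0.65 (middle, marked by an upright rib: arm along the fixture's +y, the dog at its other end 1.5 mm over the cup's rim), 1.30 (parked, other side). About 6 N at the knob to leave a notch, then it snaps into the next. Arm's top 112 mm above the table.
- clamp_knob (a point): middle of the free part of the upright black knob (diameter 15 mm, from 112 to 140 mm above the table) at the end of the clamp lever's arm, 65 mm from the pivot axis; this point is 128 mm above the table
- cup: loose plain steel cup, outer diameter 52, bore 38, 90 mm tall, 0.2 to 0.33 kg, upright in the nest. A dark strainer plate is wedged in the bore, its upper face anywhere from 11 to 43 mm above the cup's underside; no measurement gives it. Unclamped, the cup may rise with the brush. Origin: centre of the underside; z up its axis.
- cup_mouth (a point): centre of the cup's mouth, level with its rim
- brush: long round brush, 165 mm, 0.1 kg, head down in the stand. Origin: free end of its relaxed end tuft; z towards the handle. Springy tuft (18 mm across) at z = 0 to 14 mm; springy side bristles 40 mm across at z = 28 to 63 mm, rubbing in the 38 mm bore with about 2 to 6 N; steel shaft 7 mm; round wooden handle 16 mm across at z = 107 to 165 mm.
- brush_grip (a point): point on the brush's axis, 140 mm from its end, at the place to grip the handle
- tuft (a joint): how far the brush's end tuft is pushed in along the brush, m: 0 relaxed, 0.012 fully pressed; spring of about 0.7 N/mm with 1 N preload
- stand: grey plastic brush stand, fixed: foot 85 x 85 x 8 mm and an upright tube of outer diameter 57 mm, bore 47 mm, its rim 76 mm and its inner floor 12 mm above the table. Origin: centre of the underside.
- vial: bystander: glass vial with a blue cap, 36 mm across, 67 mm tall, origin centre of underside
- fork: bystander: black fork clamp, 65 x 32 x 10 mm, lying flat, origin centre of underside
There are look-alikes about, which are no part of the job. Leave any pink or red look-alike of the cup alone.

How it is judged:
By the outcome, as a careful person would: the job done as asked, in the order asked, and still so for the second after the job is handed in, with the robot touching nothing.
It also fails if it takes over 67 s, if anything falls off the work surface, if the arm or the gripper's body presses on something with over 40 N, if the wrist force passes 120 N, or if a joint passes its speed limit or range.

ROBOT

A 6-joint arm with a two-finger parallel gripper is mounted at the origin on a cart in front of the work surface, level with it; the furniture and walls round the work are solid. World frame = base frame: x ahead of the robot, y to its left, z up, the work surface at z = 0. Lengths are in m, angles in rad, forces in N, time in s.
With the tool pointing down it reaches from about 0.35 to 0.85 m from the base axis. Payload 8.1 kg.
Tool frame: the origin (TCP) lies where the fingers leave the gripper's body, on its centre line; the fingertips stand 84 mm ahead of it and the grasp point (between the pads) lies 65 mm ahead of it; z points along the fingers, y is the line along which they close (so a half turn about z gives the same grasp; the last joint's range is limited). The gripper opens to 93 mm and grips with 3 to 60 N. Pads are 15 mm wide; open, the fingers measure 128 mm over their backs; the gripper's body (75 mm by 188 mm) begins 65 mm behind the grasp point.
Start: joints at [1.176, 0.13, 1.488, -0, 1.523, -0.085], TCP at [0.183, 0.571, 0.303] pointing down, gripper open.
Joint ranges: [-2.96, 2.96], [-0.89, 2.26], [0.02, 2.5], [-1.34, 4.48], [0, 2.73], [-2.66, 2.66]. Speed limits (rad/s): [2.39, 2.39, 2.79, 3.14, 3.14, 3.14].

INTERFACE

Orientations are given as a rotation vector (axis times angle).
In Python, from plant import robot gives the robot as it stands.
- The arm moves only by the shell command python3 -m jog 'ROWS' [FORCE]. ROWS is text: rows parted by semicolons, each of 5 numbers parted by spaces: the opening, from 0 (shut) to 1 (fully open), then the shift along the tool's x, y, z in m, then the turn about the tool's z in degrees. A call has 1 to 10 rows; each row shifts and turns the commanded pose from where the row before left it, along the tool's axes as they then stand; what a row does not reach is not made up. A row lasts 1/12 s, in which the tool goes at most 41.7 mm and 7.16 degrees, less where a joint would pass 70% of its speed; a pose out of reach is approached as far as the arm can. A call with a gripper value outside its range is refused whole. The fingers move at their own pace and stop on an object; FORCE is the grip in N (left out, the last holds). Time passes only in rows, so rows that do not move let the fingers close. It gives the time, the measured TCP pose, the force, the opening and the grip force at its end, in the units of the state.
- robot.read_state(): the state, without advancing time (a new reading comes with each control period).
- robot.read_camera(name): name is "scene" or "top"; returns a dict with "color" (480x640x3 uint8, red, green, blue), "intrinsics" (3x3 intrinsics, pixels), "k1" (the pictures are not rectified: a ray, as slopes to the right and down, at radius r is drawn at 1 + k1 r^2 times it, then the intrinsics apply), "pose" (4x4, takes a point from camera to world coordinates). Camera axes: x right, y down, z forward; pixel columns grow to the right and rows downward; lengths in m; the calibration is good to about 2 mm. A picture is of the moment at which its call begins. There is no depth.
- robot.close_job(): hands the job in; it is judged then, once.
The state is a dict: "t": time; "q": joint angles; "dq": joint speeds; "joint_torque": joint torques, N m; "tool_pos": TCP position; "orientation": TCP orientation; "force": force on the tool from outside, world axes, zero at the start; "wrist_torque": the same for the moment, N m; "opening": finger opening in m; "gripper_force": force on a finger pad.
Only numpy, scipy, OpenCV 4.12 (cv2) and the standard library are available. Lean on these libraries where they do the work, as an engineer would, in place of code of your own. Each camera call takes 0.05 s, during which the arm holds its last target. There are 200 camera calls.

## Working session

There is one attempt and no reset: what is moved stays moved. The work goes in short steps, Python scripts to look and compute and a shell command to move; the robot and the scene stay as the last step left them, time stands still between calls to the robot, and variables do not carry over. Pictures are saved under pics/ and viewed, at most 10 in all, crops included, and the job is handed in when it is done.

```bash
mkdir -p pics
cat > h.py <<'E'
import numpy as np, cv2
from plant import robot
from scipy.spatial.transform import Rotation as R
def cam(n): 
    return robot.read_camera(n)
def ray(c,u,v):
    K=np.array(c["intrinsics"]);x=(u-K[0,2])/K[0,0];y=(v-K[1,2])/K[1,1]
    a,b=x,y
    for _ in range(20):
        s=1+c["k1"]*(a*a+b*b);a,b=x/s,y/s
    T=np.array(c["pose"]);return T[:3,3],T[:3,:3]@np.array([a,b,1.])
def atz(c,u,v,z):
    o,d=ray(c,u,v);return o+d*(z-o[2])/d[2]
def proj(c,p):
    T=np.array(c["pose"]);K=np.array(c["intrinsics"]);q=T[:3,:3].T@(np.array(p)-T[:3,3]);a=q[:2]/q[2];a=a*(1+c["k1"]*(a@a))
    return K[0,0]*a[0]+K[0,2],K[1,1]*a[1]+K[1,2]
def tri(c1,p1,c2,p2):
    o1,d1=ray(c1,*p1);o2,d2=ray(c2,*p2)
    s=np.linalg.lstsq(np.c_[d1,-d2],o2-o1,rcond=None)[0]
    a=o1+d1*s[0];b=o2+d2*s[1];return (a+b)/2,np.linalg.norm(a-b)
E
python3 - <<'E'
from h import *
for n in ("top","scene"):
    c=cam(n);cv2.imwrite(f"pics/{n}0.png",c["color"][:,:,::-1]);print(n,np.round(c["pose"],3).tolist(),c["intrinsics"],c["k1"])
s=robot.read_state();print(s["t"],s["tool_pos"],s["orientation"],s["opening"]);print(R.from_rotvec(s["orientation"]).as_matrix().round(3))
E
```

```text
top [[-0.009, -0.975, 0.222, 0.326], [-1.0, 0.008, -0.006, 0.059], [0.004, -0.222, -0.975, 1.136], [0.0, 0.0, 0.0, 1.0]] [[590.99278422   0.         312.57322521]
 [  0.         590.99278422 244.78363621]
 [  0.           0.           1.        ]] 0.027716609365277624
scene [[0.607, -0.53, 0.592, 0.03], [-0.795, -0.399, 0.457, -0.331], [-0.006, -0.748, -0.664, 0.672], [0.0, 0.0, 0.0, 1.0]] [[499.62959952   0.         315.7932456 ]
 [  0.         499.62959952 237.62203088]
 [  0.           0.           1.        ]] -0.08512728061870037
0.1 [0.18275534 0.57110718 0.30182148] [-4.84619637e-01 -3.10356657e+00  2.45900667e-03] 0.09309741438160711
[[-0.952  0.305 -0.001]
 [ 0.305  0.952 -0.001]
 [ 0.    -0.002 -1.   ]]
```

View pics/top0.png

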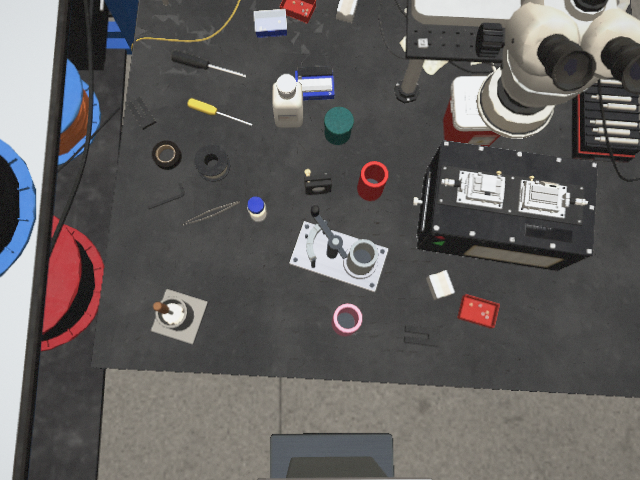

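View pics/scene0.png

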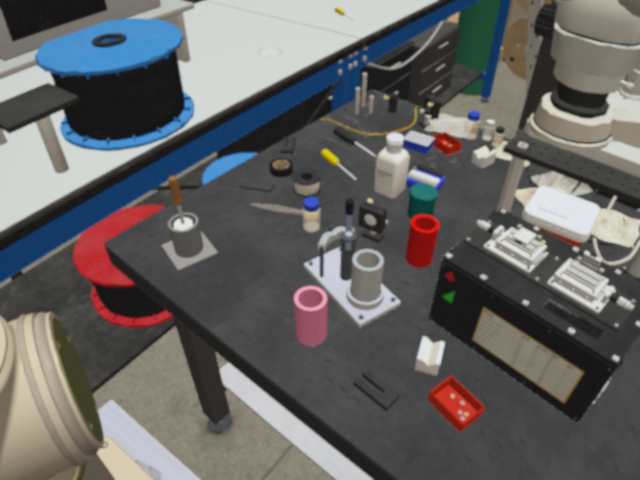

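The top view shows the fixture plate near (339,262), the cup (362,257), the knob (315,211) and the stand with the brush (172,314). In the scene view the cup is at (367,275), the knob near (349,205) and the brush at (180,210). I'll enlarge these.

Run:
```python
from h import *
t=cv2.imread("pics/top0.png");s=cv2.imread("pics/scene0.png")
def cr(i,x,y,w,h):return cv2.resize(i[y:y+h,x:x+w],(400,300),interpolation=cv2.INTER_CUBIC)
cv2.imwrite("pics/crop0.png",np.vstack([np.hstack([cr(t,280,190,120,90+15)[:, :],cr(t,140,280,80,60)]),np.hstack([cr(s,290,180,160,120),cr(s,140,165,100,75+30)])]))
```

```text
(no output)
```

View pics/crop0.png

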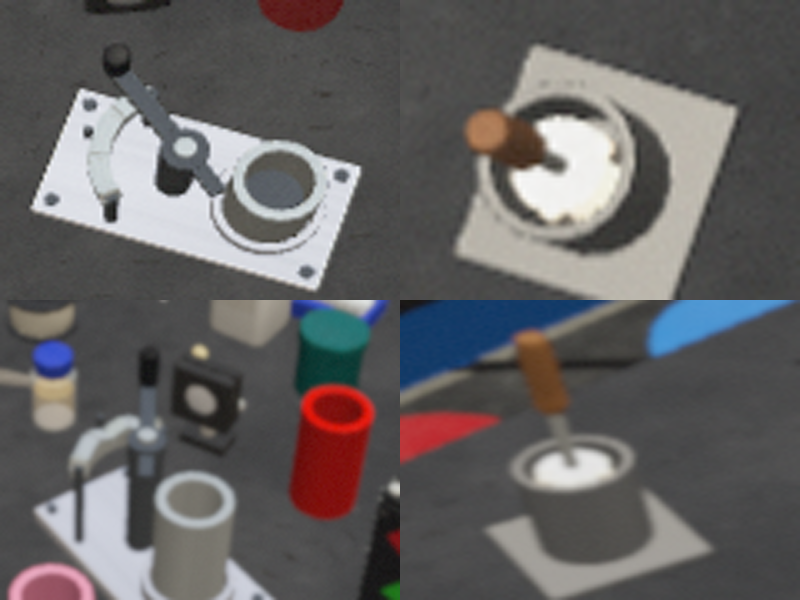

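Run:
```python
from h import *
t=cam("top");s=cam("scene")
A=lambda x,y:(280+x/3.3333-.35,190+y/2.857-.35)
B=lambda x,y:(140+(x-400)/5-.4,280+y/5-.4)
C=lambda x,y:(290+x/2.5-.3,180+(y-300)/2.5-.3)
D=lambda x,y:(140+(x-400)/4-.4,165+(y-300)/2.857-.3)
P=lambda n,p:print(n,np.round(p,4).tolist())
cs=[atz(t,*A(*p),.012) for p in[(82,88),(361,165),(318,290),(32,210)]]
for c in cs:P("corner",c)
P("sides",[np.linalg.norm(cs[i]-cs[(i+1)%4]) for i in range(4)])
l=((cs[0]+cs[3])-(cs[1]+cs[2]))/2; l/=np.linalg.norm(l); x=np.array([l[1],-l[0],0]);ce=sum(cs)/4
P("yaxis",l);P("yaw deg (x)",np.degrees(np.arctan2(x[1],x[0])))
n=ce-l*.0425;P("nest from plate",n);P("cup mouth top",atz(t,*A(281,181),.102));P("cup mouth scene",atz(s,*C(194.5,499),.102))
P("pivot from plate",n+l*.054);P("pivot top",atz(t,*A(186,147),.114));P("pivot scene",atz(s,*C(149,436),.114))
P("knob top",atz(t,*A(117,53),.14));P("knob scn",atz(s,*C(150,354),.14))
P("stand rim top",atz(t,*B(557,166),.076));P("stand rim scene",atz(s,*D(573,467),.076))
fs=[atz(t,*B(*p),.008) for p in[(533,44),(738,105),(455,255)]];P("stand foot",(fs[1]+fs[2])/2)
P("handle end",atz(t,*B(487,131),.17));P("handle tri",np.r_[tri(t,B(487,131),s,D(530,336))])if 0 else print(tri(t,B(487,131),s,D(530,336)))
print("shaft handle junction",tri(t,B(543,156),s,D(554,412)))
```

```text
corner [0.6311, 0.0679, 0.012]
corner [0.5754, -0.095, 0.012]
corner [0.4897, -0.067, 0.012]
corner [0.5457, 0.0974, 0.012]
sides [0.1721, 0.0901, 0.1737, 0.0904]
yaxis [0.3228, 0.9465, 0.0]
yaw deg (x) -18.8323
nest from plate [0.5468, -0.0394, 0.012]
cup mouth top [0.5456, -0.0393, 0.102]
cup mouth scene [0.5463, -0.0383, 0.102]
pivot from plate [0.5642, 0.0117, 0.012]
pivot top [0.565, 0.0118, 0.114]
pivot scene [0.5685, 0.0137, 0.114]
knob top [0.6185, 0.0483, 0.14]
knob scn [0.6156, 0.0464, 0.14]
stand rim top [0.4446, 0.3065, 0.076]
stand rim scene [0.4437, 0.3037, 0.076]
stand foot [0.4469, 0.3068, 0.008]
handle end [0.4457, 0.3078, 0.17]
(array([0.4447499 , 0.30556025, 0.17865066]), np.float64(0.00018610294279503624))
shaft handle junction (array([0.44208415, 0.30059941, 0.12416241]), np.float64(0.0014246982085608748))
```

The measurements agree with each other. The cup mouth is at (0.546, -0.039), the pivot at (0.565, 0.012), and the knob at (0.617, 0.047), which is 34° against the 34° expected. The knob's middle-notch position is (0.586, 0.0735), and the brush is at (0.445, 0.306). I'll move over the knob with its jaw line along the tangent.

```bash
cat > g.py <<'E'
# usage: g.py x y z [yaw of tool y axis, deg]: remaining shift in tool axes, and turn
from h import *
import sys
s=robot.read_state();M=R.from_rotvec(s["orientation"]).as_matrix();p=s["tool_pos"]
a=[float(v) for v in sys.argv[1:]]
print("t",round(s["t"],2),"pos",np.round(p,4),"F",np.round(s["force"],2),"op",round(s["opening"],4),"gf",round(s["gripper_force"],1))
yaw=np.degrees(np.arctan2(M[1,1],M[0,1]));print("yaw",yaw.round(2),"tilt",np.round(M[:2,2],4),"q6",np.round(s["q"][5],2))
if len(a)>=3:print("shift",np.round(M.T@(np.array(a[:3])-p),4))
if len(a)>3:print("turn",round(yaw-a[3],2))
E
J="python3 -m jog"
python3 -m jog '1 -0.034 -0.0215 0 0;1 -0.034 -0.0215 0 0;1 -0.034 -0.0215 0 0;1 -0.034 -0.0215 0 0;1 -0.034 -0.0215 0 0;1 -0.034 -0.0215 0 0;1 -0.034 -0.0215 0 0;1 -0.034 -0.0215 0 0;1 -0.034 -0.0215 0 0;1 -0.034 -0.0215 0 0' 20
python3 -m jog '1 -0.034 -0.0215 0 0;1 -0.034 -0.0215 0 0;1 -0.034 -0.0215 0 0;1 -0.034 -0.0215 0 0;1 -0.034 -0.0215 0 0;1 -0.034 -0.0215 0 0;0.27 0 0 0 7;0.27 0 0 0 7;0.27 0 0 0 7;0.27 0 0 0 7'
python3 -m jog '0.27 0 0 0 7;0.27 0 0 0 7;0.27 0 0 0 7;0.27 0 0 0 7;0.27 0 0 0 7;0.27 0 0 0 7;0.27 0 0 0 7;0.27 0 0 0 7;0.27 0 0 0 7;0.27 0 0 0 7'
python3 -m jog '0.27 0 0 0 7;0.27 0 0 0 4.6;0.27 0 0 0 0'
python3 g.py 0.617 0.0475 0.22 -37.4
```

```text
t: 1.03
tool_pos: [0.442, 0.2613, 0.3028]
orientation: [0.485, 3.104, 0.0]
force: [-0.2, 1.3, -0.0]
opening: 0.0927
gripper_force: 0.0
t: 1.87
tool_pos: [0.5962, 0.0775, 0.3022]
orientation: [-1.231, -2.89, 0.001]
force: [0.2, -0.0, -0.6]
opening: 0.071
gripper_force: 0.0
t: 2.7
tool_pos: [0.596, 0.078, 0.3024]
orientation: [-2.665, -1.662, 0.001]
force: [-0.4, 0.7, 0.3]
opening: 0.0251
gripper_force: 0.0
t: 2.95
tool_pos: [0.596, 0.078, 0.3024]
orientation: [-2.818, -1.388, 0.001]
force: [-0.0, 0.4, 0.2]
opening: 0.0255
gripper_force: 0.0
t 2.95 pos [0.596  0.078  0.3024] F [-0.    0.38  0.15] op 0.0255 gf 0.0
yaw -37.57 tilt [-0.0005 -0.0001] q6 0.7
shift [-0.0113  0.0352  0.0824]
turn -0.17
```

```bash
python3 -m jog '0.38 -0.0056 0.0176 0 0;0.38 -0.0057 0.0176 0 0;0.38 0 0 0.02 0;0.38 0 0 0.02 0;0.38 0 0 0.02 0;0.38 0 0 0.02 0;0.38 0 0 0.01 0;0.38 0 0 0.01 0;0.38 0 0 0 0'
python3 g.py 0.617 0.0475 0.201
python3 - <<'E'
from h import *
o=[]
for n in("top","scene"):
    c=cam(n);u,v=proj(c,(.6,.05,.13));u=int(u);v=int(v);o.append(cv2.resize(c["color"][v-60:v+60,u-60:u+60,::-1],(400,400),interpolation=cv2.INTER_CUBIC))
cv2.imwrite("pics/knob.png",np.hstack(o))
E
```

```text
t: 3.7
tool_pos: [0.6163, 0.0477, 0.2005]
orientation: [-2.814, -1.394, 0.005]
force: [-0.2, 0.4, -0.1]
opening: 0.0352
gripper_force: 0.0
t 3.7 pos [0.6163 0.0477 0.2005] F [-0.23  0.43 -0.14] op 0.0352 gf 0.0
yaw -37.27 tilt [-0.0033  0.    ] q6 0.64
shift [ 0.0003  0.0007 -0.0005]
```

View pics/knob.png

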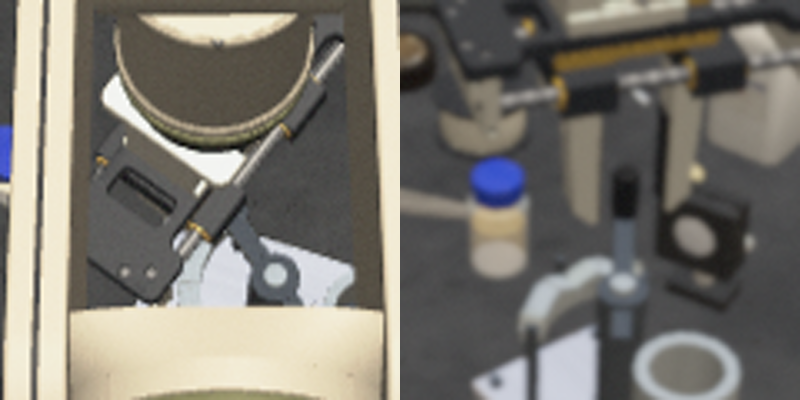

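The knob sits between the two fingers. I'll cage it and sweep along the arc.

```bash
python3 -m jog '0.2 0 0 0 0;0.2 0 0 0 0;0.2 0.001 -0.005 0 0;0.2 0.001 -0.005 0 0;0.2 0.001 -0.005 0 0;0.2 0 -0.005 0 0'
python3 -m jog '0.2 0 -0.005 0 0;0.2 -0.001 -0.005 0 0;0.2 -0.001 -0.005 0 0;0.2 -0.001 -0.005 0 0;0.2 0 -0.001 0 0;0.2 0 0 0 0;0.2 0 0 0 0'
python3 g.py 0.586 0.0735 0.201
```

```text
t: 4.3
tool_pos: [0.6072, 0.0603, 0.2047]
orientation: [2.808, 1.388, 0.014]
force: [36.6, -12.5, -19.9]
opening: 0.0196
gripper_force: 17.2
t: 4.88
tool_pos: [0.5843, 0.0727, 0.2027]
orientation: [-2.815, -1.393, 0.001]
force: [-0.1, 0.2, -0.2]
opening: 0.0187
gripper_force: 0.0
t 4.88 pos [0.5843 0.0727 0.2027] F [-0.13  0.18 -0.16] op 0.0187 gf 0.0
yaw -37.33 tilt [-0.0006  0.    ] q6 0.69
shift [0.0017 0.0008 0.0017]
```

```bash
python3 -m jog '0.38 0 0 0 0;0.38 0 0 0 0;0.38 0 0 -0.02 0;0.38 0 0 -0.03 0;0.38 0 0 -0.03 0;0.38 0 0 -0.03 0;0.6 0 -0.03 0 0;0.6 0 -0.03 0 0;0.6 0 -0.03 0 0;0.6 0 -0.03 0 0'
python3 g.py 0.4447 0.3065 0.30
python3 - <<'E'
from h import *
o=[]
for n in("top","scene"):
    c=cam(n);u,v=proj(c,(.57,.02,.11));u=int(u);v=int(v);o.append(cv2.resize(c["color"][v-60:v+60,u-60:u+60,::-1],(400,400),interpolation=cv2.INTER_CUBIC))
cv2.imwrite("pics/knob2.png",np.hstack(o))
E
```

```text
t: 5.72
tool_pos: [0.4883, 0.1457, 0.3127]
orientation: [-2.816, -1.392, -0.0]
force: [0.2, 1.3, 0.1]
opening: 0.0547
gripper_force: 0.0
t 5.72 pos [0.4883 0.1457 0.3127] F [0.22 1.27 0.09] op 0.0547 gf 0.0
yaw -37.39 tilt [0.     0.0001] q6 0.84
shift [ 0.1012 -0.1323  0.0128]
```

View pics/knob2.png

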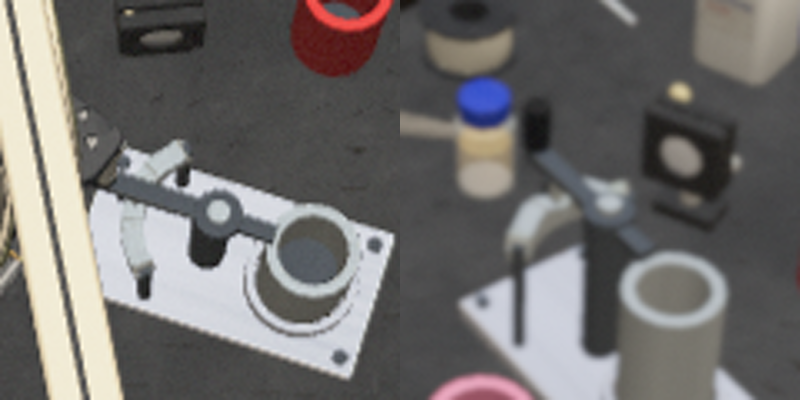

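The lever now lies along the fixture's y axis, and its dog reaches the cup's rim. I'll check the angle numerically and go over the brush.

```bash
python3 -m jog '0.6 0.025 -0.033 0 0;0.6 0.025 -0.033 0 0;0.6 0.025 -0.033 0 0;0.6 0.026 -0.033 0 0;0.6 0 0 0.0128 0;0.6 0 0 0 0'
python3 g.py 0.4447 0.3062 0.217
python3 - <<'E'
from h import *
c=cam("scene");u,v=proj(c,(.57,.02,.11));print(atz(c,int(u)-60+(537-400)/3.333-.35,int(v)-60+103/3.333-.35,.14))
o=[]
for n in("top","scene"):
    c=cam(n);u,v=proj(c,(.445,.306,.13));u=int(u);v=int(v);print(u,v);o.append(cv2.resize(c["color"][v-50:v+50,u-50:u+50,::-1],(400,400),interpolation=cv2.INTER_CUBIC))
cv2.imwrite("pics/br.png",np.hstack(o))
E
```

```text
t: 6.32
tool_pos: [0.4446, 0.3067, 0.2976]
orientation: [2.813, 1.398, -0.005]
force: [-0.2, -1.3, -0.4]
opening: 0.0559
gripper_force: 0.0
t 6.32 pos [0.4446 0.3067 0.2976] F [-0.25 -1.34 -0.36] op 0.0559 gf 0.0
yaw -37.13 tilt [-0.0026 -0.0016] q6 1.16
shift [-0.0001  0.0004  0.0806]
[0.58632498 0.07462531 0.14      ]
164 309
177 199
```

View pics/br.png

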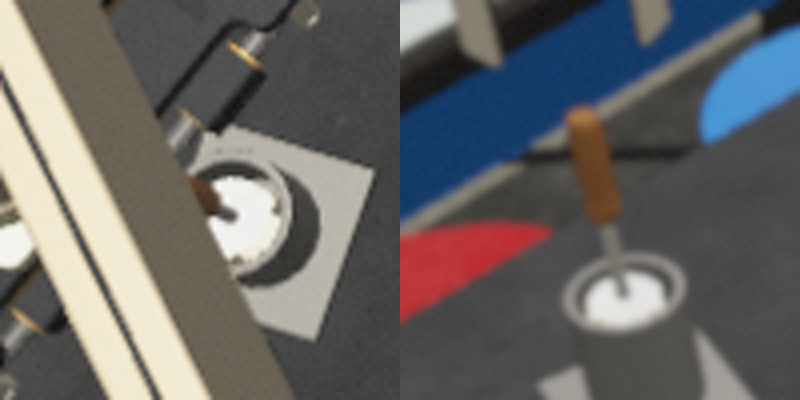

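```bash
python3 - <<'E'
from h import *
c=cam("scene")
for z in(.177,.119,.075):print(z,np.round(proj(c,(.4447,.306,z)),1))
E
python3 -m jog '0.6 0 0 0.03 0;0.6 0 0 0.03 0;0.6 0 0 0.02 0;0.6 0 0 0 0;0.6 0 0 0 0'
python3 g.py 0.4447 0.3060 0.217
```

```text
0.177 [172. 178.]
0.119 [178.2 204.3]
0.075 [182.5 222.8]
t: 6.93
tool_pos: [0.4458, 0.304, 0.2196]
orientation: [2.817, 1.39, -0.003]
force: [0.4, 0.2, 0.6]
opening: 0.0556
gripper_force: 0.0
t 6.93 pos [0.4458 0.304  0.2196] F [0.41 0.19 0.58] op 0.0556 gf 0.0
yaw -37.46 tilt [-0.0017 -0.0011] q6 1.16
shift [ 0.0009 -0.0021  0.0026]
```

```bash
python3 -m jog '0.6 0 -0.002 0.0025 0;0.6 0 0 0 0;0.6 0 0 0 0'
python3 g.py 0.4447 0.3060 0.217
python3 -m jog '0.1 0 0 0 0;0.1 0 0 0 0;0.1 0 0 0 0;0.1 0 0 0 0;0.1 0 0 0 0;0.1 0 0 0 0;0.1 0 0 0 0;0.1 0 0 0 0' 30
python3 g.py
```

```text
t: 7.18
tool_pos: [0.445, 0.3069, 0.2194]
orientation: [-2.816, -1.393, -0.005]
force: [-0.2, -0.6, 0.2]
opening: 0.0561
gripper_force: 0.0
t 7.18 pos [0.445  0.3069 0.2194] F [-0.23 -0.59  0.2 ] op 0.0561 gf 0.0
yaw -37.36 tilt [0.0026 0.0015] q6 1.16
shift [-0.0009  0.0003  0.0024]
t: 7.85
tool_pos: [0.4441, 0.3066, 0.2174]
orientation: [2.816, 1.393, -0.0]
force: [0.1, 0.5, 0.8]
opening: 0.0153
gripper_force: 30.0
t 7.85 pos [0.4441 0.3066 0.2174] F [0.13 0.46 0.8 ] op 0.0153 gf 30.0
yaw -37.35 tilt [-0.0001 -0.0001] q6 1.16
```

```bash
python3 -m jog '0.1 0 0 -0.01 0;0.1 0 0 -0.02 0;0.1 0 0 -0.03 0;0.1 0 0 -0.03 0;0.1 0 0 -0.03 0;0.1 0 0 -0.03 0;0.1 0 0 0 0'
python3 g.py 0.546 -0.039 0.365
```

```text
t: 8.43
tool_pos: [0.4456, 0.3074, 0.3759]
orientation: [-2.815, -1.393, -0.017]
force: [0.5, 0.5, 0.9]
opening: 0.0155
gripper_force: 30.0
t 8.43 pos [0.4456 0.3074 0.3759] F [0.48 0.49 0.87] op 0.0155 gf 30.0
yaw -37.35 tilt [0.0096 0.0053] q6 1.16
shift [-0.2146  0.2899  0.01  ]
```

```bash
python3 -m jog '0.1 -0.0179 0.0242 0 0;0.1 -0.0179 0.0242 0 0;0.1 -0.0179 0.0242 0 0;0.1 -0.0179 0.0242 0 0;0.1 -0.0179 0.0242 0 0;0.1 -0.0179 0.0242 0 0;0.1 -0.0179 0.0242 0 0;0.1 -0.0179 0.0242 0 0;0.1 -0.0179 0.0242 0 0;0.1 -0.0179 0.0242 0 0'
python3 -m jog '0.1 -0.0179 0.0242 0 0;0.1 -0.0179 0.0242 0 0;0.1 0 0 0.02 0;0.1 0 0 0.02 0;0.1 0 0 0 0;0.1 0 0 0 0;0.1 0 0 0 0'
python3 g.py 0.546 -0.039 0.325
python3 - <<'E'
from h import *
o=[]
for n in("top","scene"):
    c=cam(n)
    for z in(.102,.12,.148,.183,.227):print(n,z,np.round(proj(c,(.546,-.039,z)),1))
    u,v=proj(c,(.546,-.039,.15));u=int(u);v=int(v);print(u,v);o.append(cv2.resize(c["color"][v-60:v+60,u-60:u+60,::-1],(400,400),interpolation=cv2.INTER_CUBIC))
cv2.imwrite("pics/over.png",np.hstack(o))
E
```

```text
t: 9.27
tool_pos: [0.5279, 0.016, 0.3677]
orientation: [2.816, 1.393, 0.0]
force: [1.1, -0.4, -0.2]
opening: 0.0154
gripper_force: 30.0
t: 9.85
tool_pos: [0.5448, -0.0401, 0.3286]
orientation: [2.815, 1.394, 0.001]
force: [-0.2, 0.4, -0.9]
opening: 0.0154
gripper_force: 30.0
t 9.85 pos [ 0.5448 -0.0401  0.3286] F [-0.23  0.36 -0.95] op 0.0154 gf 30.0
yaw -37.33 tilt [ 0.0007 -0.0002] q6 0.48
shift [0.0016 0.0003 0.0036]
top 0.102 [363.8 252.8]
top 0.12 [364.7 250.6]
top 0.148 [366.1 247.2]
top 0.183 [368.1 242.6]
top 0.227 [370.7 236.3]
366 246
scene 0.102 [367.8 259.6]
scene 0.12 [368.5 251.6]
scene 0.148 [369.6 238.6]
scene 0.183 [371.1 221.5]
scene 0.227 [373.1 198.5]
369 237
```

View pics/over.png

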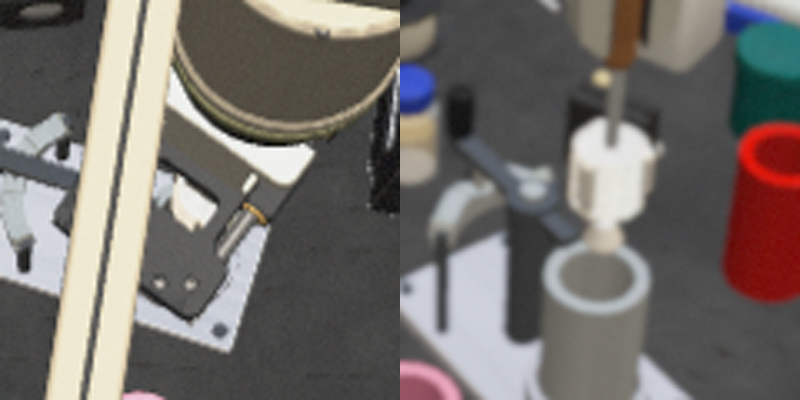

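The brush hangs straight above the cup. In the scene view the tuft is at about u=370 and the mouth centre at 368, so I'll nudge it about 2 mm and start down.

```bash
python3 -m jog '0.1 0.0019 -0.001 0 0;0.1 0 0 0.01 0;0.1 0 0 0.01 0;0.1 0 0 0 0;0.1 0 0 0 0'
python3 g.py 0.5452 -0.038 0.265
python3 -m jog '0.1 0 0 0.01 0;0.1 0 0 0.01 0;0.1 0 0 0.005 0;0.1 0 0 0.005 0;0.1 0 0 0 0;0.1 0 0 0 0'
python3 g.py 0.5452 -0.038 0.265
```

```text
t: 10.37
tool_pos: [0.5443, -0.0381, 0.3058]
orientation: [-2.814, -1.393, 0.004]
force: [-0.4, -0.1, -0.8]
opening: 0.0157
gripper_force: 30.0
t 10.37 pos [ 0.5443 -0.0381  0.3058] F [-0.36 -0.11 -0.84] op 0.0157 gf 30.0
yaw -37.34 tilt [-0.0028  0.0004] q6 0.49
shift [0.0007 0.0008 0.0408]
t: 10.87
tool_pos: [0.5448, -0.0382, 0.277]
orientation: [-2.815, -1.393, 0.001]
force: [-0.9, 0.4, -1.5]
opening: 0.0153
gripper_force: 30.0
t 10.87 pos [ 0.5448 -0.0382  0.277 ] F [-0.87  0.42 -1.48] op 0.0153 gf 30.0
yaw -37.35 tilt [-0.0008  0.0001] q6 0.49
shift [0.0004 0.0002 0.012 ]
```

```bash
f(){ grep -E 'pos|force:' | grep -v grip| tr '\n' ' '; echo; }
python3 -m jog '0.1 0 0 0.002 0;0.1 0 0 0.002 0' | f
python3 -m jog '0.1 0 0 0.002 0;0.1 0 0 0.002 0' | f
python3 -m jog '0.1 0 0 0.002 0;0.1 0 0 0.002 0' | f
python3 -m jog '0.1 0 0 0.002 0;0.1 0 0 0.002 0' | f
python3 -m jog '0.1 0 0 0.002 0' | f
python3 -m jog '0.1 0 0 0.001 0;0.1 0 0 0.001 0' | f
python3 -m jog '0.1 0 0 0.001 0;0.1 0 0 0.001 0' | f
python3 -m jog '0.1 0 0 0.001 0;0.1 0 0 0.001 0' | f
```

```text
tool_pos: [0.5454, -0.0383, 0.274] force: [-0.1, 0.7, -1.2] 
tool_pos: [0.5452, -0.0383, 0.2697] force: [1.3, -0.4, 4.5] 
tool_pos: [0.5455, -0.0383, 0.2661] force: [0.8, -0.6, 2.4] 
tool_pos: [0.5452, -0.0383, 0.2615] force: [1.1, 0.2, 1.5] 
tool_pos: [0.5451, -0.0383, 0.2594] force: [1.4, 0.3, 2.0] 
tool_pos: [0.545, -0.0382, 0.2573] force: [0.8, 0.2, 2.0] 
tool_pos: [0.545, -0.0383, 0.2554] force: [0.4, -0.0, 2.5] 
tool_pos: [0.545, -0.0383, 0.2534] force: [1.1, -0.1, 2.2]
```

```bash
f(){ grep -E 'pos|force:' | grep -v grip| tr '\n' ' '; echo; }
for i in 1; do
python3 -m jog '0.1 0 0 0.001 0' | f
python3 -m jog '0.1 0 0 0.001 0' | f
python3 -m jog '0.1 0 0 0.001 0' | f
python3 -m jog '0.1 0 0 0.001 0' | f
python3 -m jog '0.1 0 0 0.001 0' | f
python3 -m jog '0.1 0 0 0.001 0' | f
python3 -m jog '0.1 0 0 0.001 0' | f
python3 -m jog '0.1 0 0 0.001 0' | f
done
```

```text
tool_pos: [0.5451, -0.0383, 0.2525] force: [1.1, -0.3, 4.4] 
tool_pos: [0.5451, -0.0383, 0.2517] force: [0.1, 0.6, 4.6] 
tool_pos: [0.5451, -0.0383, 0.2507] force: [-0.2, -1.0, 5.2] 
tool_pos: [0.5452, -0.0383, 0.2498] force: [0.1, 0.3, 5.3] 
tool_pos: [0.5452, -0.0383, 0.2488] force: [-0.5, 0.4, 6.3] 
tool_pos: [0.5452, -0.0383, 0.248] force: [-0.8, -1.1, 6.9] 
tool_pos: [0.5452, -0.0383, 0.2471] force: [-0.9, 0.2, 7.6] 
tool_pos: [0.5452, -0.0382, 0.2462] force: [-1.3, -0.2, 8.4]
```

Contact came at TCP z≈0.253, so the strainer is about 36 mm above the cup's underside. The force then rose 0.7 N/mm, which means the tuft gave about 6.5 mm. Now I'll draw up to the mouth, which is TCP ≈0.308.

```bash
f(){ grep -E 'pos|force:' | grep -v grip| tr '\n' ' '; echo; }
python3 -m jog '0.1 0 0 -0.004 0;0.1 0 0 -0.006 0;0.1 0 0 -0.006 0;0.1 0 0 -0.006 0;0.1 0 0 -0.006 0' | f
python3 -m jog '0.1 0 0 -0.006 0;0.1 0 0 -0.006 0;0.1 0 0 -0.006 0;0.1 0 0 -0.006 0;0.1 0 0 -0.006 0;0.1 0 0 -0.003 0;0.1 0 0 0 0;0.1 0 0 0 0' | f
python3 g.py 0.5452 -0.038 0.3085
python3 - <<'E'
from h import *
c=cam("scene")
u,v=map(int,proj(c,(.546,-.039,.12)));print(u,v,proj(c,(.546,-.039,.103)))
cv2.imwrite("pics/up1.png",cv2.resize(c["color"][v-50:v+50,u-50:u+50,::-1],(500,500),interpolation=cv2.INTER_CUBIC))
E
```

```text
tool_pos: [0.5447, -0.0382, 0.2736] force: [0.8, -0.3, -0.4] 
tool_pos: [0.5451, -0.0383, 0.3066] force: [0.6, 0.2, -0.6] 
t 13.87 pos [ 0.5451 -0.0383  0.3066] F [ 0.63  0.17 -0.58] op 0.0155 gf 30.0
yaw -37.35 tilt [ 0.0003 -0.0001] q6 0.49
shift [ 0.0003 -0.0001 -0.0019]
368 251 (np.float64(367.8175262314743), np.float64(259.14682590533704))
```

View pics/up1.png

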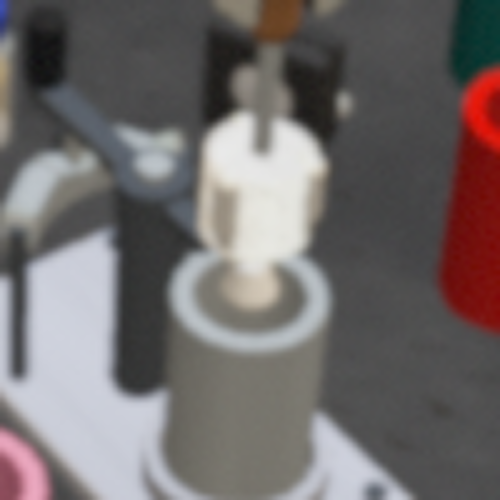

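The brush's end is level with the mouth: the tuft bottom is at (250,308) in the crop, inside the rim ellipse centred at (250,297). Next is stroke two.

```bash
f(){ grep -E 'pos|force:' | grep -v grip| tr '\n' ' '; echo; }
python3 -m jog '0.1 0 0 -0.001 0;0.1 0 0 0 0' | f
python3 -m jog '0.1 0 0 0.005 0;0.1 0 0 0.006 0;0.1 0 0 0.006 0;0.1 0 0 0.006 0;0.1 0 0 0.006 0;0.1 0 0 0.003 0;0.1 0 0 0.003 0' | f
python3 -m jog '0.1 0 0 0.004 0;0.1 0 0 0.004 0;0.1 0 0 0.004 0;0.1 0 0 0.003 0;0.1 0 0 0 0' | f
python3 -m jog '0.1 0 0 0.001 0;0.1 0 0 0.001 0' | f
python3 -m jog '0.1 0 0 0.001 0;0.1 0 0 0.001 0' | f
python3 -m jog '0.1 0 0 0.001 0;0.1 0 0 0.001 0' | f
```

```text
tool_pos: [0.5448, -0.0382, 0.3071] force: [1.0, -1.1, -0.5] 
tool_pos: [0.5448, -0.0382, 0.2716] force: [1.0, 0.2, -0.6] 
tool_pos: [0.5449, -0.0383, 0.2568] force: [0.2, 0.4, -1.9] 
tool_pos: [0.5452, -0.0383, 0.2557] force: [-1.0, -1.0, 2.2] 
tool_pos: [0.5452, -0.0383, 0.2537] force: [0.7, 0.2, 2.0] 
tool_pos: [0.5452, -0.0383, 0.2518] force: [-0.0, 0.8, 4.1]
```

```bash
f(){ grep -E 'pos|force:' | grep -v grip| tr '\n' ' '; echo; }
python3 -m jog '0.1 0 0 0.001 0;0.1 0 0 0.001 0' | f
python3 -m jog '0.1 0 0 0.001 0;0.1 0 0 0.001 0' | f
python3 -m jog '0.1 0 0 0.001 0;0.1 0 0 0.0005 0' | f
python3 -m jog '0.1 0 0 -0.004 0;0.1 0 0 -0.006 0;0.1 0 0 -0.006 0;0.1 0 0 -0.006 0;0.1 0 0 -0.006 0' | f
python3 -m jog '0.1 0 0 -0.006 0;0.1 0 0 -0.006 0;0.1 0 0 -0.006 0;0.1 0 0 -0.006 0;0.1 0 0 -0.006 0;0.1 0 0 -0.003 0;0.1 0 0 0 0;0.1 0 0 0 0' | f
python3 g.py 0.5452 -0.038 0.3075
```

```text
tool_pos: [0.5452, -0.0383, 0.2498] force: [0.5, 0.6, 6.2] 
tool_pos: [0.5453, -0.0383, 0.248] force: [-0.6, -0.2, 6.4] 
tool_pos: [0.5453, -0.0383, 0.2466] force: [-1.3, 0.8, 8.3] 
tool_pos: [0.5447, -0.0382, 0.2742] force: [-0.3, 0.1, -0.6] 
tool_pos: [0.5451, -0.0383, 0.3071] force: [-0.6, 0.2, -0.9] 
t 17.17 pos [ 0.5451 -0.0383  0.3071] F [-0.58  0.2  -0.95] op 0.0156 gf 30.0
yaw -37.35 tilt [ 0.0003 -0.0001] q6 0.49
shift [ 0.0003 -0.     -0.0004]
```

Stroke two is done, and stroke three repeats it. After that I'll lift clear.

```bash
f(){ grep -E 'pos|force:' | grep -v grip| tr '\n' ' '; echo; }
python3 -m jog '0.1 0 0 -0.0005 0;0.1 0 0 0 0' | f
python3 -m jog '0.1 0 0 0.005 0;0.1 0 0 0.006 0;0.1 0 0 0.006 0;0.1 0 0 0.006 0;0.1 0 0 0.006 0;0.1 0 0 0.003 0;0.1 0 0 0.003 0' | f
python3 -m jog '0.1 0 0 0.004 0;0.1 0 0 0.004 0;0.1 0 0 0.004 0;0.1 0 0 0.003 0;0.1 0 0 0 0' | f
python3 -m jog '0.1 0 0 0.001 0;0.1 0 0 0.001 0' | f
python3 -m jog '0.1 0 0 0.001 0;0.1 0 0 0.001 0' | f
python3 -m jog '0.1 0 0 0.001 0;0.1 0 0 0.001 0' | f
python3 -m jog '0.1 0 0 0.001 0;0.1 0 0 0.001 0' | f
python3 -m jog '0.1 0 0 0.001 0;0.1 0 0 0.001 0' | f
python3 -m jog '0.1 0 0 0.001 0;0.1 0 0 0.0005 0' | f
```

```text
tool_pos: [0.5448, -0.0382, 0.307] force: [-0.0, 0.0, -0.9] 
tool_pos: [0.5448, -0.0382, 0.2716] force: [0.4, 0.6, -0.3] 
tool_pos: [0.5449, -0.0382, 0.2568] force: [0.2, -0.3, -1.8] 
tool_pos: [0.5452, -0.0383, 0.2557] force: [-1.1, 0.8, 2.2] 
tool_pos: [0.5452, -0.0383, 0.2537] force: [1.6, -0.0, 3.0] 
tool_pos: [0.5452, -0.0383, 0.2518] force: [-0.5, 0.6, 3.3] 
tool_pos: [0.5452, -0.0383, 0.2499] force: [-0.5, 0.2, 5.8] 
tool_pos: [0.5453, -0.0383, 0.2481] force: [-0.6, 0.4, 6.1] 
tool_pos: [0.5453, -0.0383, 0.2466] force: [-0.2, 0.4, 7.6]
```

```bash
f(){ grep -E 'pos|force:' | grep -v grip| tr '\n' ' '; echo; }
python3 -m jog '0.1 0 0 -0.004 0;0.1 0 0 -0.006 0;0.1 0 0 -0.006 0;0.1 0 0 -0.006 0;0.1 0 0 -0.006 0' | f
python3 -m jog '0.1 0 0 -0.006 0;0.1 0 0 -0.006 0;0.1 0 0 -0.006 0;0.1 0 0 -0.006 0;0.1 0 0 -0.006 0;0.1 0 0 -0.003 0;0.1 0 0 0 0;0.1 0 0 0 0' | f
python3 -m jog '0.1 0 0 -0.02 0;0.1 0 0 -0.02 0;0.1 0 0 -0.02 0;0.1 0 0 0 0' | f
python3 g.py 0.4441 0.3066 0.365
```

```text
tool_pos: [0.5447, -0.0382, 0.2741] force: [0.9, 0.0, -0.6] 
tool_pos: [0.545, -0.0382, 0.307] force: [-0.7, -0.5, -1.6] 
tool_pos: [0.5461, -0.0384, 0.3712] force: [0.6, -0.8, -0.2] 
t 20.75 pos [ 0.5461 -0.0384  0.3712] F [ 0.61 -0.76 -0.24] op 0.0156 gf 30.0
yaw -37.35 tilt [ 0.0058 -0.001 ] q6 0.49
shift [ 0.2124 -0.2904  0.0052]
```

```bash
f(){ grep -E 'pos|force:' | grep -v grip| tr '\n' ' '; echo; }
python3 -m jog '0.1 0.0177 -0.0242 0 0;0.1 0.0177 -0.0242 0 0;0.1 0.0177 -0.0242 0 0;0.1 0.0177 -0.0242 0 0;0.1 0.0177 -0.0242 0 0;0.1 0.0177 -0.0242 0 0;0.1 0.0177 -0.0242 0 0;0.1 0.0177 -0.0242 0 0;0.1 0.0177 -0.0242 0 0;0.1 0.0177 -0.0242 0 0' | f
python3 -m jog '0.1 0.0177 -0.0242 0 0;0.1 0.0177 -0.0242 0 0;0.1 0 0 0.02 0;0.1 0 0 0.02 0;0.1 0 0 0.02 0;0.1 0 0 0 0;0.1 0 0 0 0;0.1 0 0 0 0' | f
python3 g.py 0.4441 0.3066 0.2178
python3 - <<'E'
from h import *
c=cam("scene")
u,v=map(int,proj(c,(.445,.306,.12)));print(u,v)
cv2.imwrite("pics/st.png",cv2.resize(c["color"][v-60:v+60,u-60:u+60,::-1],(600,600),interpolation=cv2.INTER_CUBIC))
E
```

```text
tool_pos: [0.4591, 0.2505, 0.3655] force: [0.2, -0.4, -0.2] 
tool_pos: [0.4432, 0.3067, 0.3074] force: [0.2, -0.4, -0.6] 
t 22.25 pos [0.4432 0.3067 0.3074] F [ 0.19 -0.38 -0.64] op 0.016 gf 30.0
yaw -37.37 tilt [0.0002 0.0001] q6 1.16
shift [0.0005 0.0008 0.0896]
178 203
```

View pics/st.png

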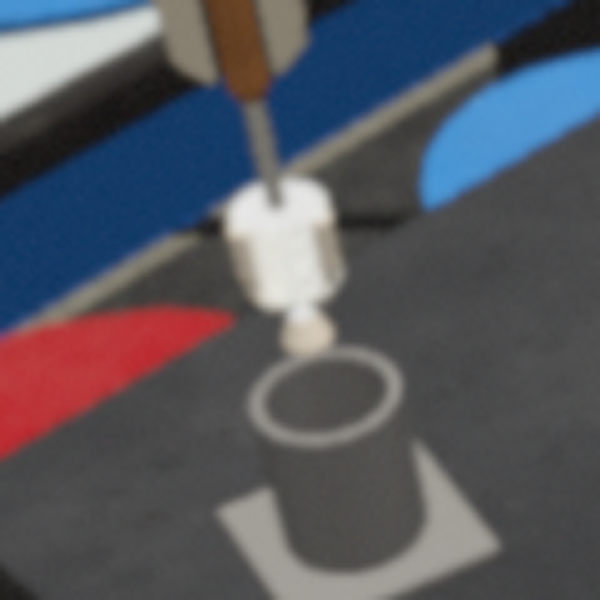

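The brush is aligned with the stand. Its axis extends to (321,397) and the rim centre is at (326,397), which leaves about 1–2 mm against 3.5 mm of clearance. I'll lower it.

```bash
f(){ grep -E 'pos|force:' | grep -v grip| tr '\n' ' '; echo; }
python3 -m jog '0.1 0.0005 0.0008 0.01 0;0.1 0 0 0.01 0;0.1 0 0 0.01 0;0.1 0 0 0.01 0;0.1 0 0 0.005 0;0.1 0 0 0 0' | f
python3 -m jog '0.1 0 0 0.01 0;0.1 0 0 0.01 0;0.1 0 0 0.01 0;0.1 0 0 0.006 0;0.1 0 0 0.003 0;0.1 0 0 0.002 0;0.1 0 0 0 0;0.1 0 0 0 0' | f
python3 g.py 0.4441 0.3066 0.2178
```

```text
tool_pos: [0.443, 0.3062, 0.2595] force: [-0.2, -0.4, -0.8] 
tool_pos: [0.4441, 0.3068, 0.2213] force: [0.0, 0.7, -0.6] 
t 23.47 pos [0.4441 0.3068 0.2213] F [ 0.01  0.7  -0.59] op 0.0157 gf 30.0
yaw -37.35 tilt [0.0004 0.0002] q6 1.16
shift [-0.0002  0.0001  0.0035]
```

```bash
f(){ grep -E 'pos|force:' | tr '\n' ' '; echo; }
python3 -m jog '0.1 0 0 0.0015 0;0.1 0 0 0.0012 0;0.1 0 0 0 0;0.1 0 0 0 0;0.1 0 0 0 0' | f
python3 -m jog '0.1 0 0 0.0005 0;0.1 0 0 0 0;0.1 0 0 0 0' | f
python3 -m jog '0.3 0 0 0 0;0.3 0 0 0 0;0.6 0 0 0 0;0.6 0 0 0 0;0.6 0 0 0 0;0.6 0 0 0 0' | f
python3 -m jog '0.6 0 0 -0.01 0;0.6 0 0 -0.02 0;0.6 0 0 -0.03 0;0.6 0 0 -0.03 0;0.6 0 0 -0.03 0;0.6 0 0.04 0 0;0.6 0 0.04 0 0;0.6 0.03 0 0 0;0.6 0 0 0 0;0.6 0 0 0 0' | f
python3 - <<'E'
from h import *
o=[]
for P in((.445,.306,.11),(.56,0,.1)):
    for n in("top","scene"):
        c=cam(n);u,v=map(int,proj(c,P));o.append(cv2.resize(c["color"][v-60:v+60,u-60:u+60,::-1],(300,300),interpolation=cv2.INTER_CUBIC))
cv2.imwrite("pics/end.png",np.vstack([np.hstack(o[:2]),np.hstack(o[2:])]))
E
```

```text
tool_pos: [0.444, 0.3067, 0.2183] force: [0.9, 0.3, -1.4] gripper_force: 30.0 
tool_pos: [0.4439, 0.3067, 0.2177] force: [0.1, 0.1, -0.3] gripper_force: 30.0 
tool_pos: [0.444, 0.3067, 0.2178] force: [-0.7, -0.6, 0.2] gripper_force: 0.0 
tool_pos: [0.5265, 0.2818, 0.3374] force: [-0.1, -0.4, 0.2] gripper_force: 0.0
```

View pics/end.png

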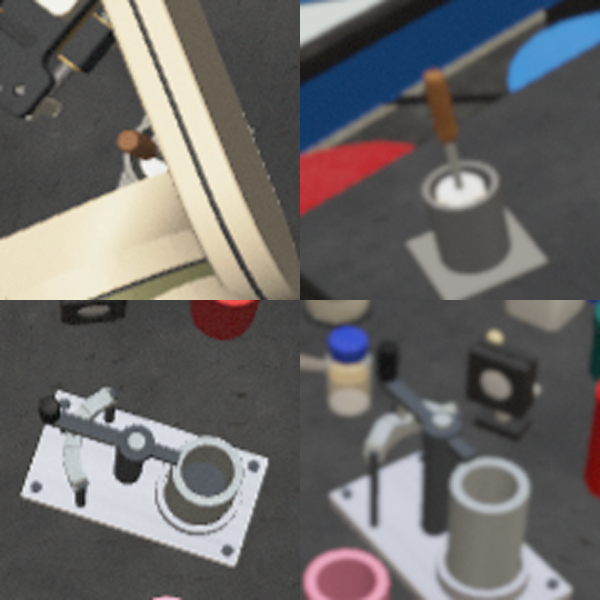

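The brush stands upright in its stand, the lever is in the middle notch with the dog over the cup's rim, and the gripper is clear of everything. I'll hand it in.

```bash
python3 -c "
from plant import robot
print(robot.close_job(), robot.read_state()['t'])"
```

```text
the job is handed in; nothing more can be done
the job is handed in; nothing more can be done
```

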